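Swap the unit in the sloped test cradle

TASK

The control unit in the sloped test cradle has been tested: lift it out and set it down flat, centred and square on top of the narrow raised stand. Then seat the untested unit of the same size, which lies on the table, fully home in the cradle's pocket, flat and square with its key tab in the pocket's notch. Do not drop either unit, and leave the longer unit and the other things on the bench where they are.

Things in the scene. Friction and masses are not known exactly. Their poses are not given: they have to be found in the camera images.
- done_unit: Tested control unit, seated in the cradle's pocket at the start, sloping with it. Aluminium base plate 76 (x) by 120 (y) by 14 mm, key tab 24 wide by 16 mm long at mid +y end; on it a centred white housing 44 (x) by 96 (y) by 24 mm high (38 in all). Grip the housing's 44 mm, fingertips just above the plate. Origin: underside centre of the plate without tab; z up. 0.3 kg.
- new_unit: Untested control unit, flat on the table left or right; same shape as the tested one. Aluminium base plate 76 (x) by 120 (y) by 14 mm, key tab 24 wide by 16 mm long at mid +y end; on it a centred white housing 44 (x) by 96 (y) by 24 mm high (38 in all). Grip the housing's 44 mm, fingertips just above the plate. Origin: underside centre of the plate without tab; z up. 0.3 kg.
- long_unit: Longer model of control unit, flat on the table on the other side; does not fit, leave alone. Aluminium base plate 76 (x) by 156 (y) by 14 mm, key tab 24 wide by 16 mm long at mid +y end; on it a centred white housing 44 (x) by 132 (y) by 24 mm high (38 in all). Origin as the others.
- pocket: Pocket in the cradle, sloping 30 degrees. Origin: centre of its rectangular floor; z: normal out of it, leaning to the cradle's front; x up the slope; y level. A seated unit has the same origin and axes, tab in the notch at +y. 79 x 123 mm, 12 deep, notch 29 x 18 mm, top 5 mm of the sides chamfered 45 degrees, walls 14 mm. Insert and withdraw along z.
- cradle: Fixed test cradle, about 170 x 200 mm. Origin: on the table, 62 mm below the pocket's origin; front faces -x (to the robot). Behind the pocket two posts carry a test head, a grey box 62 (x) by 130 mm (y), 202 to 242 mm above the table, its front face at x = +40 mm, in the way of a tool coming straight down.
- stand: The fixed raised stand: a foot 110 by 120 mm, 10 mm thick, a column and a black top 46 mm (local x) by 100 mm (local y), 100 mm above the table; narrower than a unit's base plate. Origin: centre of its underside.
- stand_top (a point): Centre of the stand's top surface, 100 mm above the table; axes as the stand: x across the narrow 46 mm, y along the 100 mm. A unit lies on it with its length along y (tab at either end).
- bottle: Bystander: white bottle, 56 mm across and 140 mm tall. Origin: centre of its underside.
- white_box: Bystander: small white plastic box 60 by 60 by 45 mm high. Origin: centre of its underside.
- screwdriver: Bystander: screwdriver 200 mm long, lying on the table along its x. Origin: near its middle.
- adapter: Bystander: black power adapter block 50 (x) by 95 (y) by 32 mm high. Origin: centre of its underside.
- case: Bystander: flat grey instrument case 56 (x) by 130 (y) by 24 mm high. Origin: centre of its underside.
- wrench: Bystander: wrench 180 mm long, lying on the table along its x. Origin: near its middle.
Mind the look-alikes: they are no part of the job. What is shaped like the stand but white is not meant. What is shaped like the new_unit but yellow is not meant.

How it is judged:
On the way, in this order (a step that is already met when the one before it is completed fails the run):
1. the tested unit lies flat, centred and square on the stand, released (x of done_unit in the frame of stand_top between -0.015 and 0.015 m and y of done_unit in the frame of stand_top between -0.02 and 0.02 m and z of done_unit in the frame of stand_top between -0.004 and 0.004 m and angle between done_unit's own z axis and vertical below 0.06 rad and angle between the y axis of done_unit and the y axis of stand_top, either way round below 0.15 rad and linear speed of done_unit below 0.02 m/s and contact force between done_unit and the fingers below 0.1 N), for 0.2 s.
2. then the untested unit is fully seated in the pocket, released (x of new_unit in the frame of pocket between -0.004 and 0.004 m and y of new_unit in the frame of pocket between -0.004 and 0.004 m and z of new_unit in the frame of pocket between -0.003 and 0.003 m and angle between the z axis of new_unit and the z axis of pocket, either way round below 0.04 rad and angle between the y axis of new_unit and the y axis of pocket, either way round below 0.05 rad and linear speed of new_unit below 0.02 m/s and contact force between new_unit and the fingers below 0.1 N), for 0.2 s.
At the end, for the whole second after the job is handed in: Tested unit on the stand: within 15 mm across, 20 mm along, 4 mm in height, level to 0.06 rad, square to 0.15 rad. Untested unit in the pocket: within 4 mm in x and y, 3 mm in depth, flat to 0.04 rad, square to 0.05 rad. Both released and at rest (all of step 1 and all of step 2); the robot touches nothing.
It fails at once if one of the other things on the bench (the longer unit, bottle, white box, screwdriver, wrench, adapter, case) is shifted by more than 30 mm (distance of any of bottle, white_box, screwdriver, wrench, adapter, case, long_unit from where it was at the start of the episode above 0.03 m).
It fails at once if a unit is dropped: it moves faster than 0.6 m/s with no finger touching it ((linear speed of done_unit above 0.6 m/s and contact force between done_unit and the fingers below 0.1 N) or (linear speed of new_unit above 0.6 m/s and contact force between new_unit and the fingers below 0.1 N)).
It also fails if it takes over 64 s, if anything falls off the work surface, if the arm or the gripper's body presses on something with over 40 N, if the wrist force passes 120 N, or if a joint passes its speed limit or range.

ROBOT

A 6-joint arm with a two-finger parallel gripper is mounted at the origin on the work surface. World frame = base frame: x ahead of the robot, y to its left, z up, the work surface at z = 0. Lengths are in m, angles in rad, forces in N, time in s.
With the tool pointing down it reaches from about 0.4 to 0.925 m from the base axis. Payload 3.4 kg.
Tool frame: the origin (TCP) lies midway between the tips of the shut fingers; the grasp point (between the pads) lies 19 mm behind it (arm.grip_point_offset is the distance from the TCP to the grasp point, in m); z points along the fingers, y is the line along which they close (so a half turn about z gives the same grasp; the last joint's range is limited). The gripper opens to 85 mm and grips with 20 to 120 N. Pads are 22 mm wide; open, the fingers measure 114 mm over their backs; the gripper's body (76 mm by 85 mm) begins 54 mm behind the grasp point. The pads swing forward as they close: fully open they stand 13 mm farther back than shut.
Start: joints at [1.27, 0.307, 1.506, -0, 1.328, -0.073], TCP at [0.13, 0.56, 0.231] pointing down, gripper open.
Joint ranges: [-3.12, 3.12], [-1.05, 2.28], [0.14, 2.33], [-1.42, 4.57], [0.1, 2.73], [-2.68, 2.68]. Speed limits (rad/s): [2.57, 2.57, 3.14, 3.14, 3.14, 3.14].

INTERFACE

Orientations are given as a unit quaternion [w, x, y, z].
In Python, from bench import arm gives the robot as it stands.
- The arm moves only by the tool apply_moves, never from a script. Its arguments are lists of equal length, an entry for each row: "jaw": the opening, from -1 (shut) to 1 (fully open), so that 0 is half open; "linear": the shift along the tool's x, y, z in cm, a list of three; "angular": the turn, a rotation vector about the tool's x, y, z in degrees, a list of three. In form: {"jaw": [jaw, ...], "linear": [[dx, dy, dz], ...], "angular": [[rx, ry, rz], ...]}. A call has exactly 10 rows; each row shifts and turns the commanded pose from where the row before left it, along the tool's axes as they then stand; what a row does not reach is not made up. A row lasts 1/8 s, in which the tool goes at most 62.5 mm and 10.7 degrees, less where a joint would pass 70% of its speed; a pose out of reach is approached as far as the arm can. A call with a gripper value outside its range is refused whole. The fingers move at their own pace and stop on an object; "newtons" is the grip in N (left out, the last holds). Time passes only in rows, so rows that do not move let the fingers close, or fill a call up. It gives the time, the measured TCP pose, the force, the opening and the grip force at its end, in the units of the state.
- arm.get_obs(): the state, without advancing time (a new reading comes with each control period).
- arm.read_camera(name): name is "side" or "top"; returns the picture (420x560x3 uint8, red, green, blue); there is no depth.
- arm.camera_info(name): a dict with "K" (3x3 intrinsics, pixels), "T" (4x4, takes a point from camera to world coordinates). Camera axes: x right, y down, z forward; pixel columns grow to the right and rows downward; lengths in m; the calibration is good to about 2 mm. A picture is of the moment at which its call begins. camera_info takes no time and is no camera call.
- arm.hand_in(): hands the job in; it is judged then, once.
The state is a dict: "time": time; "joint_positions": joint angles; "joint_vel": joint speeds; "tau": joint torques, N m; "tool_pos": TCP position; "ee_rot": TCP orientation; "ft_force": force on the tool from outside, world axes, zero at the start; "torque": the same for the moment, N m; "finger_gap": finger opening in m; "gripper_force": force on a finger pad.
Only numpy, scipy, OpenCV 4.12 (cv2) and the standard library are available. Lean on these libraries where they do the work, as an engineer would, in place of code of your own. Each camera call takes 0.05 s, during which the arm holds its last target. There are 200 camera calls.

## Working session

There is one attempt and no reset: what is moved stays moved. The work goes in short steps, Python scripts to look and compute and a tool call to move; the robot and the scene stay as the last step left them, time stands still between calls to the robot, and variables do not carry over. Pictures are saved under pics/ and viewed, at most 10 in all, crops included, and the job is handed in when it is done.

Besides the shell and the picture viewer there is one more tool, called after "Request:" as name(argument=value, ...) on one line, values as JSON. apply_moves: Moves the arm, as the interface text tells. Its arguments: {"type":"object","properties":{"jaw":{"type":"array","items":{"type":"number"}},"linear":{"type":"array","items":{"type":"array","items":{"type":"number"}}},"angular":{"type":"array","items":{"type":"array","items":{"type":"number"}}},"newtons":{"type":"number"}},"required":["jaw","linear","angular"]}

```bash
mkdir -p pics; python3 - <<'E'
from bench import arm
import cv2,json
for n in("side","top"):
    im=arm.read_camera(n); cv2.imwrite(f"pics/{n}0.png",im[:,:,::-1])
    i=arm.camera_info(n); print(n,i["K"],i["T"])
print(arm.get_obs(), arm.grip_point_offset)
E
```

```text
side [[534.18834369   0.         274.84492588]
 [  0.         534.18834369 207.96992702]
 [  0.           0.           1.        ]] [[ 0.90159115 -0.32098622  0.29000216  0.06030213]
 [-0.43248414 -0.6540559   0.62061932 -0.87627266]
 [-0.00953263 -0.68496622 -0.72851246  1.14842588]
 [ 0.          0.          0.          1.        ]]
top [[404.6695287    0.         270.44895221]
 [  0.         404.6695287  204.72963758]
 [  0.           0.           1.        ]] [[ 0.00447686 -0.99239248  0.12303303  0.32928338]
 [-0.99996936 -0.00523287 -0.00582235 -0.0044234 ]
 [ 0.00642188 -0.1230032  -0.9923855   1.12122228]
 [ 0.          0.          0.          1.        ]]
{'time': 0.1, 'joint_positions': array([ 1.26951647e+00,  3.07511783e-01,  1.50755688e+00, -1.37595550e-05,
        1.32840973e+00, -7.34804952e-02]), 'joint_vel': array([ 0.00112411, -0.00087311, -0.00347743, -0.00039684,  0.00031287,
       -0.00137969]), 'tau': array([-4.71371168e-04, -4.58523631e+01, -2.52608567e+01, -2.47611106e-04,
        5.71825833e-03, -1.25949640e-05]), 'tool_pos': array([0.12968282, 0.55953068, 0.23046005]), 'ee_rot': array([-1.69082732e-04,  1.13651872e-01,  9.93520188e-01, -9.27608894e-04]), 'ft_force': array([ 0.39119158, -0.67293168,  1.05673007]), 'torque': array([ 0.00458838,  0.05850181, -0.02265415]), 'gripper_force': 0.0, 'finger_gap': 0.08537562985926384} 0.0187
```

View pics/top0.png

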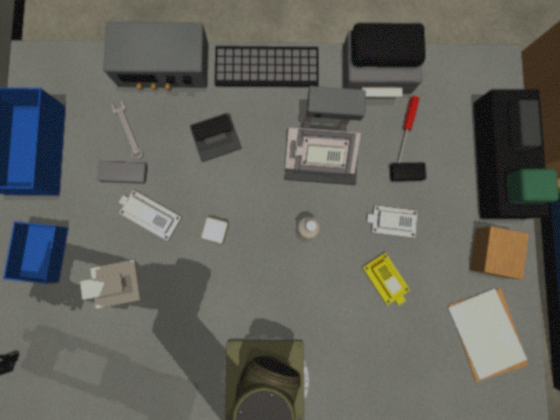

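View pics/side0.png

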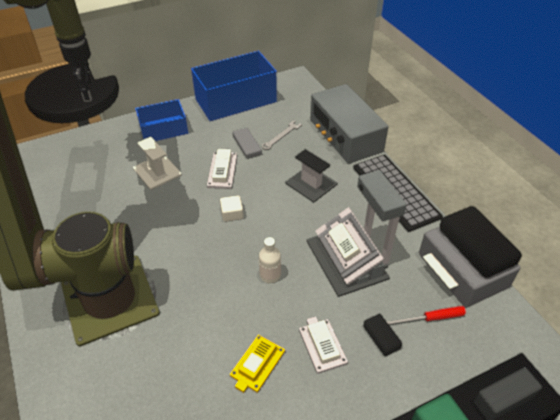

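The top view shows the black stand top at (213,128), and the cradle with the tested unit at (323,155). A white decoy stand is at about (110,285) and a yellow decoy unit at (387,279). There are two white unit candidates: left (150,215), about 62 px long, and right (394,221), about 50 px long. The right one looks like new_unit and the left like long_unit. I'll measure both and confirm in a crop.

```bash
cat > h.py <<'E'
import numpy as np,cv2
from bench import arm
C={n:(np.array(arm.camera_info(n)["K"]),np.array(arm.camera_info(n)["T"])) for n in("side","top")}
def ray(n,p):
    K,T=C[n]; d=T[:3,:3]@np.linalg.solve(K,[p[0],p[1],1.]); return T[:3,3],d
def onz(n,p,z):
    o,d=ray(n,p); return o+d*(z-o[2])/d[2]
def tri(a,b):
    (o1,d1),(o2,d2)=ray("top",a),ray("side",b)
    s=np.linalg.lstsq(np.c_[d1,-d2],o2-o1,rcond=None)[0]
    p,q=o1+s[0]*d1,o2+s[1]*d2; return (p+q)/2,np.linalg.norm(p-q)
def proj(n,P):
    K,T=C[n]; c=T[:3,:3].T@(np.asarray(P)-T[:3,3]); u=K@c; return u[:2]/u[2]
E
python3 - <<'E'
from h import *
im=cv2.imread("pics/top0.png"); 
c=im[80:310,90:430]; cv2.imwrite("pics/crop1.png",cv2.resize(c,None,fx=2.35,fy=2.35,interpolation=cv2.INTER_CUBIC))
hsv=cv2.cvtColor(im,cv2.COLOR_BGR2HSV)
def rects(m,box,z,name,mn=80):
    mm=np.zeros_like(m); x0,y0,x1,y1=box; mm[y0:y1,x0:x1]=m[y0:y1,x0:x1]
    for k in cv2.findContours(mm,cv2.RETR_EXTERNAL,cv2.CHAIN_APPROX_NONE)[0]:
        if cv2.contourArea(k)<mn: continue
        b=cv2.boxPoints(cv2.minAreaRect(k)); P=np.array([onz("top",p,z) for p in b])
        print(name,b.round(1).tolist(),"ctr",P.mean(0).round(4),"sides",np.linalg.norm(P[1]-P[0]).round(4),np.linalg.norm(P[2]-P[1]).round(4),"dirs",np.degrees(np.arctan2(*(P[1]-P[0])[[1,0]])).round(1))
br=(hsv[:,:,2]>150).astype(np.uint8)*255
for t in(130,150,170):
    br=(hsv[:,:,2]>t).astype(np.uint8)*255
    rects(br,(355,190,430,250),.014,f"right{t}"); rects(br,(105,180,190,250),.014,f"left{t}"); rects(br,(280,120,365,190),.08,f"cr{t}")
for t in(40,50,60):
    rects((hsv[:,:,2]<t).astype(np.uint8)*255,(185,105,245,165),.1,f"stand{t}")
E
```

```text
right130 [[365.20001220703125, 231.3000030517578], [369.29998779296875, 203.1999969482422], [419.0, 210.3000030517578], [414.8999938964844, 238.39999389648438]] ctr [ 0.424  -0.3455  0.014 ] sides 0.0789 0.1381 dirs -9.5
left130 [[112.69999694824219, 210.3000030517578], [126.9000015258789, 185.5], [181.0, 216.39999389648438], [166.89999389648438, 241.1999969482422]] ctr [0.4412 0.3284 0.014 ] sides 0.0777 0.1746 dirs -27.2
cr130 [[294.0, 163.1999969482422], [296.29998779296875, 135.5], [348.29998779296875, 139.89999389648438], [346.0, 167.60000610351562]] ctr [ 0.6006 -0.1436  0.08  ] sides 0.0753 0.1381 dirs -4.8
cr130 [[349.79998779296875, 171.89999389648438], [354.0, 131.60000610351562], [360.79998779296875, 132.3000030517578], [356.6000061035156, 172.60000610351562]] ctr [ 0.5999 -0.2339  0.08  ] sides 0.1098 0.018 dirs -7.0
cr130 [[283.8999938964844, 166.8000030517578], [288.5, 126.4000015258789], [298.20001220703125, 127.5], [293.6000061035156, 167.89999389648438]] ctr [ 0.6123 -0.0643  0.08  ] sides 0.1102 0.0258 dirs -6.4
right150 [[366.0, 230.89999389648438], [369.2999877929
[... 1614 characters left out ...]
 ] sides 0.0397 0.0609 dirs -6.6
stand40 [[191.1999969482422, 125.5999984741211], [226.60000610351562, 113.80000305175781], [232.0, 130.0], [196.60000610351562, 141.8000030517578]] ctr [0.6569 0.1435 0.1   ] sides 0.0971 0.046 dirs -70.5
stand50 [[190.60000610351562, 125.80000305175781], [227.8000030517578, 113.4000015258789], [233.8000030517578, 131.39999389648438], [196.60000610351562, 143.8000030517578]] ctr [0.6547 0.1419 0.1   ] sides 0.102 0.0511 dirs -70.5
stand60 [[190.10000610351562, 125.30000305175781], [227.89999389648438, 112.69999694824219], [236.6999969482422, 139.10000610351562], [198.89999389648438, 151.6999969482422]] ctr [0.6452 0.1386 0.1   ] sides 0.1037 0.0748 dirs -70.5
```

View pics/crop1.png

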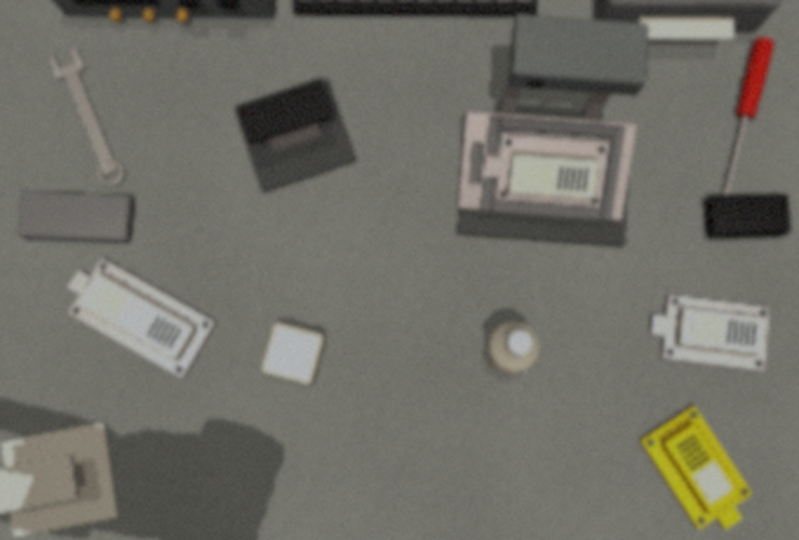

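The crop confirms it. The right white unit (395,221) is 134 × 74 mm including the tab (expected 136 × 76), so it is new_unit. The left one is 171 mm, so it is long_unit. The stand meant is the black-topped one. Next I'll refine with both views.

```bash
cat >> h.py <<'E'
def onplane(n,p,P0,N):
    o,d=ray(n,p); return o+d*((P0-o)@N)/(d@N)
def Rp(psi,t=np.pi/6):
    c,s=np.cos(psi),np.sin(psi); C,S=np.cos(t),np.sin(t)
    return np.array([[C*c,-s,-S*c],[C*s,c,-S*s],[S,0,C]])
def blob(im,n,approx,t,lt=False,r=45):
    v=im.max(2); m=((v<t) if lt else (v>t)).astype(np.uint8); u=proj(n,approx)
    z=np.zeros_like(m); x,y=u.astype(int); z[max(0,y-r):y+r,max(0,x-r):x+r]=m[max(0,y-r):y+r,max(0,x-r):x+r]
    ks=cv2.findContours(z,cv2.RETR_EXTERNAL,cv2.CHAIN_APPROX_NONE)[0]
    return max([k for k in ks],key=cv2.contourArea)[:,0,:].astype(float)
def planerect(n,k,P0,R):
    q=np.array([R.T@(onplane(n,p,P0,R[:,2])-P0) for p in k])[:,:2]
    return q,cv2.minAreaRect((q*1000).astype(np.float32))
E
python3 - <<'E'
from h import *
I={n:cv2.imread(f"pics/{n}0.png") for n in C}
def unit(name,P0,psi,t,th,h=.014,lt=False,off=8,r=45):
    P=np.array(P0,float)
    for n in C:
        R=Rp(psi,t); P=np.array(P0,float)
        for it in range(4):
            k=blob(I[n],n,P0,th,lt,r); q,(c,s,a)=planerect(n,k,P,R)
            P=P+R[:,0]*c[0]/1e3+R[:,1]*(c[1]-off)/1e3; 
            P+=R[:,2]*((P0[2]-P[2])/R[2,2]) # hold known height
        print(name,n,th,"ctr top",P.round(4),"size",np.round(s,1),"ang",round(a,1))
for th in(130,140,150):
    unit("new",[.423,-.353,.014],np.radians(-9),0,th)
    unit("done",[.60,-.14,.0741],np.radians(-5),np.pi/6,th)
for th in(40,45,50):
    unit("stand",[.656,.143,.1],np.radians(20),0,th,lt=True,off=0,r=32)
E
```

```text
new side 130 ctr top [ 0.4303 -0.3545  0.014 ] size [233.7 223.5] ang 73.0
new top 130 ctr top [ 0.4228 -0.3529  0.014 ] size [ 78.8 136.9] ang 1.1
done side 130 ctr top [ 0.6009 -0.1163  0.0741] size [302.8 233.4] ang 64.9
done top 130 ctr top [ 0.6008 -0.1517  0.0741] size [ 75.6 136.9] ang 0.5
new side 140 ctr top [ 0.4303 -0.3545  0.014 ] size [233.7 223.5] ang 73.0
new top 140 ctr top [ 0.4229 -0.3526  0.014 ] size [ 74.9 133. ] ang 2.1
done side 140 ctr top [ 0.5999 -0.1178  0.0741] size [298.8 233.1] ang 64.9
done top 140 ctr top [ 0.6005 -0.1525  0.0741] size [ 73.8 134. ] ang 0.5
new side 150 ctr top [ 0.4303 -0.3545  0.014 ] size [233.7 223.5] ang 73.0
new top 150 ctr top [ 0.423  -0.3524  0.014 ] size [ 73.8 132.7] ang 1.8
done side 150 ctr top [ 0.595  -0.1115  0.0741] size [288.3 216.9] ang 64.9
done top 150 ctr top [ 0.6017 -0.1526  0.0741] size [ 70.6 132.7] ang 0.5
stand side 40 ctr top [0.7822 0.2334 0.1   ] size [19.4 12.4] ang 40.3
stand top 40 ctr top [0.6569 0.1435 0.1   ] size [96.9 46. ] ang 89.4
stand side 45 ctr top [0.7815 0.1903 0.1   ] size [28.5 15.2] ang 51.9
stand top 45 ctr top [0.6569 0.1436 0.1   ] size [98.6 46.8] ang 88.8
stand side 50 ctr top [0.657  0.1389 0.1   ] size [95.4 44.4] ang 89.9
stand top 50 ctr top [0.6547 0.142  0.1   ] size [101.6  50.9] ang 89.5
```

```bash
python3 - <<'E'
from h import *
I={n:cv2.imread(f"pics/{n}0.png") for n in C}
def unit(name,P0,psi,t,th,off=8,r=45,n="side"):
    R=Rp(psi,t); P=np.array(P0,float)
    k=blob(I[n],n,P0,th,False,r)
    for it in range(4):
        q,(c,s,a)=planerect(n,k,P,R)
        P=P+R[:,0]*c[0]/1e3+R[:,1]*(c[1]-off)/1e3; P+=R[:,2]*((P0[2]-P[2])/R[2,2])
    print(name,n,th,"ctr",P.round(4),"size",np.round(s,1),"ang",round(a,1))
for th in(165,175,185,195,205,215):
    unit("new",[.423,-.353,.014],np.radians(-8),0,th)
    unit("done",[.60,-.152,.0741],np.radians(-5),np.pi/6,th)
s=I["side"]
a=s[190:290,300:400]; b=s[300:390,280:370]
f=lambda c:cv2.resize(c,(390,390),interpolation=cv2.INTER_CUBIC)
cv2.imwrite("pics/crop2.png",np.hstack([f(a),f(b)]))
E
```

```text
new side 165 ctr [ 0.4232 -0.3544  0.014 ] size [ 78.5 138.6] ang 1.1
done side 165 ctr [ 0.6007 -0.1555  0.0741] size [ 77.3 138.2] ang 0.8
new side 175 ctr [ 0.4229 -0.3544  0.014 ] size [ 77.2 137. ] ang 1.2
done side 175 ctr [ 0.5997 -0.1559  0.0741] size [ 76.  136.4] ang 1.0
new side 185 ctr [ 0.4226 -0.3545  0.014 ] size [ 75.6 136.8] ang 1.0
done side 185 ctr [ 0.6003 -0.1557  0.0741] size [ 74.8 136.2] ang 1.0
new side 195 ctr [ 0.4228 -0.3544  0.014 ] size [ 75.2 135.6] ang 0.9
done side 195 ctr [ 0.6023 -0.1551  0.0741] size [134.2  72.2] ang 90.0
new side 205 ctr [ 0.4225 -0.3548  0.014 ] size [ 73.5 134.2] ang 0.8
done side 205 ctr [ 0.6066 -0.1545  0.0741] size [ 62.2 133.4] ang 0.2
new side 215 ctr [ 0.4337 -0.3504  0.014 ] size [ 52.3 121.4] ang 1.4
done side 215 ctr [ 0.6061 -0.1543  0.0741] size [ 61.3 132.7] ang 0.2
```

View pics/crop2.png

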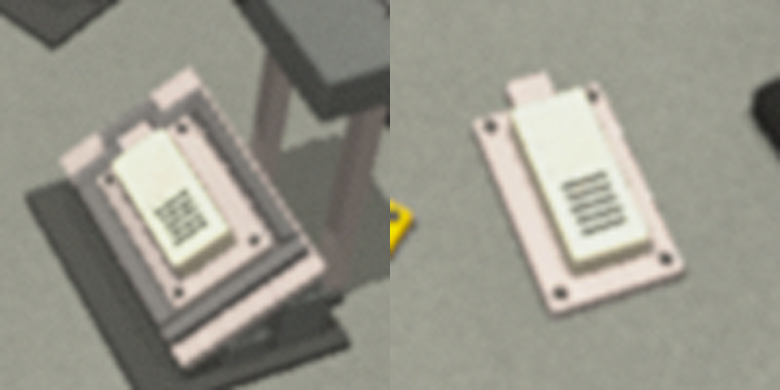

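Both views agree to about 3 mm and the sizes match the given dimensions:
- **done_unit:** plate-top centre (0.6005, -0.154, 0.074), yaw about -4.2°.
- **new_unit:** centre (0.4228, -0.3537), yaw about -7°.
- **stand:** centre (0.657, 0.1415), yaw 19.5°.

Next is the motion planner.

```bash
cat >> h.py <<'E'
from scipy.spatial.transform import Rotation as Ro
from scipy.linalg import fractional_matrix_power as fmp
def toolR(Ru): return np.c_[Ru[:,1],Ru[:,0],-Ru[:,2]]
POCK=np.array([.6075,-.154,.062]); RPK=Rp(np.radians(-4.2))
STAND=np.array([.657,.1415,.1]); RST=Rp(np.radians(19.5),0)
NEW=np.array([.4228,-.3537,0]); RNEW=Rp(np.radians(-7.1),0)
def pose(P,Ru,h,dz=0): # TCP h above unit origin along its z, plus dz world-up
    T=np.eye(4); T[:3,:3]=toolR(Ru); T[:3,3]=P+Ru[:,2]*h+[0,0,dz]; return T
def cur():
    o=arm.get_obs(); T=np.eye(4); q=o["ee_rot"]; T[:3,:3]=Ro.from_quat([q[1],q[2],q[3],q[0]]).as_matrix(); T[:3,3]=o["tool_pos"]; return T
def plan(wps,T=None):
    T=cur() if T is None else T
    for G,n in wps:
        D=np.real(fmp(np.linalg.inv(T)@G,1/n))
        l=(D[:3,3]*100).round(2); a=Ro.from_matrix(D[:3,:3]).as_rotvec(degrees=True).round(1)
        E=np.eye(4); E[:3,3]=l/100; E[:3,:3]=Ro.from_rotvec(a,degrees=True).as_matrix()
        zs=[]
        for i in range(n): T=T@E; zs.append(T[:3,3].round(2).tolist())
        e=np.linalg.inv(T)@G
        print(n,"x",l.tolist(),a.tolist(),"err mm",(e[:3,3]*1e3).round(1),"deg",Ro.from_matrix(e[:3,:3]).as_rotvec(degrees=True).round(1)," via",zs[n//2],"end",zs[-1])
    return T
E
python3 - <<'E'
from h import *
plan([(pose(POCK,RPK,.13),17),(pose(POCK,RPK,.06),3)])
E
```

```text
17 x [-5.12, -0.92, 0.46] [-1.5, -1.2, 4.7] err mm [ 0.1  6.9 -5.3] deg [-0.  -0.7 -0.9]  via [0.47, 0.25, 0.21] end [0.54, -0.15, 0.17]
3 x [-0.02, 0.23, 2.16] [-0.0, -0.2, -0.3] err mm [ 0.1  0.  -0.1] deg [-0.  -0.1 -0. ]  via [0.56, -0.15, 0.13] end [0.58, -0.15, 0.11]
```

Request:
apply_moves(jaw=[1,1,1,1,1,1,1,1,1,1], linear=[[-5.1,-0.9,0.46],[-5.1,-0.9,0.46],[-5.1,-0.9,0.46],[-5.1,-0.9,0.46],[-5.1,-0.9,0.46],[-5.1,-0.9,0.46],[-5.1,-0.9,0.46],[-5.1,-0.9,0.46],[-5.1,-0.9,0.46],[-5.1,-0.9,0.46]], angular=[[-1.5,-1.2,4.7],[-1.5,-1.2,4.7],[-1.5,-1.2,4.7],[-1.5,-1.2,4.7],[-1.5,-1.2,4.7],[-1.5,-1.2,4.7],[-1.5,-1.2,4.7],[-1.5,-1.2,4.7],[-1.5,-1.2,4.7],[-1.5,-1.2,4.7]], newtons=60)

```text
time: 1.35
tool_pos: [0.4955, 0.2091, 0.2039]
ee_rot: [0.115, 0.498, 0.852, 0.115]
ft_force: [0.0, 0.3, -0.3]
finger_gap: 0.0856
gripper_force: 0.0
```

```bash
python3 - <<'E'
from h import *
print(cur()[:3,3])
plan([(pose(POCK,RPK,.10),9)])
E
```

```text
[0.49554702 0.20907493 0.20389276]
9 x [-4.05, -0.61, 0.65] [-1.1, -1.0, 3.5] err mm [-0.1 -1.1 -0.2] deg [-0.3 -0.1  0.4]  via [0.55, 0.01, 0.18] end [0.56, -0.15, 0.15]
```

Request:
apply_moves(jaw=[1,1,1,1,1,1,1,1,1,1], linear=[[-4.0,-0.6,0.65],[-4.0,-0.6,0.65],[-4.0,-0.6,0.65],[-4.0,-0.6,0.65],[-4.0,-0.6,0.65],[-4.0,-0.6,0.65],[-4.0,-0.6,0.65],[-4.0,-0.6,0.65],[0,0,0],[0,0,0]], angular=[[-1.1,-1.0,3.5],[-1.1,-1.0,3.5],[-1.1,-1.0,3.5],[-1.1,-1.0,3.5],[-1.1,-1.0,3.5],[-1.1,-1.0,3.5],[-1.1,-1.0,3.5],[-1.1,-1.0,3.5],[0,0,0],[0,0,0]])

```text
time: 2.6
tool_pos: [0.5603, -0.1037, 0.157]
ee_rot: [0.179, 0.685, 0.686, 0.168]
ft_force: [0.3, 0.5, 0.1]
finger_gap: 0.0854
gripper_force: 0.0
```

```bash
python3 - <<'E'
from h import *
print(cur()[:3,3])
plan([(pose(POCK,RPK,.06),4),(pose(POCK,RPK,.013),4)])
E
```

```text
[ 0.56032954 -0.10372466  0.15698149]
4 x [-1.18, -0.12, 1.18] [-0.4, -0.3, 1.0] err mm [ 0.1 -0.1 -0.1] deg [ 0.1 -0.  -0. ]  via [0.57, -0.14, 0.12] end [0.58, -0.15, 0.11]
4 x [0.0, -0.0, 1.17] [0.0, -0.0, -0.0] err mm [ 0.  -0.1  0.1] deg [ 0.1 -0.  -0. ]  via [0.6, -0.15, 0.08] end [0.6, -0.15, 0.07]
```

Request:
apply_moves(jaw=[1,1,1,1,1,1,1,1,1,1], linear=[[-1.18,-0.12,1.18],[-1.18,-0.12,1.18],[-1.18,-0.12,1.18],[-1.18,-0.12,1.18],[0,0,0],[0,0,0.8],[0,0,0.8],[0,0,0.8],[0,0,0],[0,0,0]], angular=[[-0.4,-0.3,1.0],[-0.4,-0.3,1.0],[-0.4,-0.3,1.0],[-0.4,-0.3,1.0],[0,0,0],[0,0,0],[0,0,0],[0,0,0],[0,0,0],[0,0,0]])

```text
time: 3.85
tool_pos: [0.5902, -0.1529, 0.0934]
ee_rot: [0.191, 0.707, 0.657, 0.177]
ft_force: [0.2, 0.6, -0.8]
finger_gap: 0.0852
gripper_force: 0.0
```

```bash
python3 - <<'E'
from h import *
print(arm.get_obs()["ft_force"])
plan([(pose(POCK,RPK,.013),3)])
a=arm.read_camera("side")[:,:,::-1]; b=arm.read_camera("top")[:,:,::-1]
u=proj("side",POCK).astype(int); v=proj("top",POCK).astype(int)
f=lambda c:cv2.resize(c,(390,390),interpolation=cv2.INTER_CUBIC)
cv2.imwrite("pics/c3.png",np.hstack([f(a[u[1]-65:u[1]+65,u[0]-65:u[0]+65]),f(b[v[1]-45:v[1]+45,v[0]-45:v[0]+45])]))
E
```

```text
[ 0.22407246  0.64017519 -0.78108023]
3 x [0.01, -0.02, 0.76] [0.0, -0.0, 0.0] err mm [-0.1 -0.2  0.1] deg [ 0.1 -0.   0. ]  via [0.6, -0.15, 0.08] end [0.6, -0.15, 0.07]
```

View pics/c3.png

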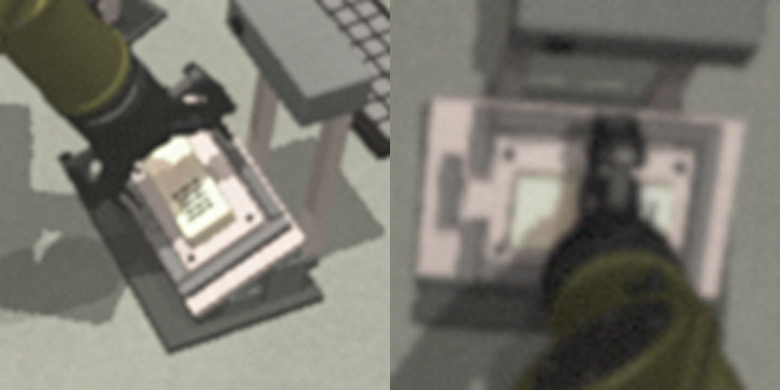

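The fingers straddle the housing near its middle, at about (190,185) in the left panel and column 610 in the right, with the head well clear. I'll go down and close.

Request:
apply_moves(jaw=[1,1,1,1,-1,-1,-1,-1,-1,-1], linear=[[0,0,0.75],[0,0,0.75],[0,0,0.75],[0,0,0],[0,0,0],[0,0,0],[0,0,0],[0,0,0],[0,0,0],[0,0,0]], angular=[[0,0,0],[0,0,0],[0,0,0],[0,0,0],[0,0,0],[0,0,0],[0,0,0],[0,0,0],[0,0,0],[0,0,0]])

```text
time: 5.2
tool_pos: [0.6007, -0.1534, 0.0741]
ee_rot: [0.19, 0.707, 0.657, 0.177]
ft_force: [-6.0, 1.1, 4.9]
finger_gap: 0.0431
gripper_force: 62.5
```

```bash
python3 - <<'E'
from h import *
print(arm.get_obs()["ft_force"],arm.get_obs()["torque"])
T=cur(); print((RPK.T@(T[:3,3]-POCK)).round(4))
E
```

```text
[-6.03504745  1.13556171  4.90049036] [ 0.12063953  0.79012469 -0.00853045]
[0.0001 0.0001 0.0139]
```

```bash
python3 - <<'E'
from h import *
h=.0139
w1=pose(POCK,RPK,h+.06); w1b=pose(POCK,RPK,h+.06,.05)
w2=pose(np.array([.56,0,.17]),Rp(np.radians(7),.25),h)
w3=pose(STAND,RST,h,.05); 
plan([(w1,4),(w1b,3),(w2,6),(w3,7)])
E
```

```text
4 x [-0.0, -0.0, -1.5] [0.0, -0.0, 0.0] err mm [-0.1 -0.  -0. ] deg [ 0.1 -0.   0. ]  via [0.58, -0.15, 0.11] end [0.57, -0.15, 0.13]
3 x [-0.0, 0.83, -1.44] [0.0, -0.0, 0.0] err mm [-0.1  0.2 -0.1] deg [ 0.1 -0.   0. ]  via [0.57, -0.15, 0.16] end [0.57, -0.15, 0.18]
6 x [2.52, -0.14, -0.21] [2.6, 0.7, -1.7] err mm [-0.1 -0.2 -0.1] deg [ 0.2  0.  -0.2]  via [0.56, -0.05, 0.18] end [0.56, -0.0, 0.18]
7 x [1.68, 1.78, 0.53] [2.1, 0.2, -1.8] err mm [ 0.2  0.  -0.1] deg [-0.3  0.1 -0. ]  via [0.62, 0.08, 0.18] end [0.66, 0.14, 0.16]
```

Request:
apply_moves(jaw=[-1,-1,-1,-1,-1,-1,-1,-1,-1,-1], linear=[[0,0,-0.5],[0,0,-1.0],[0,0,-1.5],[0,0,-1.5],[0,0,-1.5],[0,0,0],[0,0,0],[0,0,0],[0,0,0],[0,0,0]], angular=[[0,0,0],[0,0,0],[0,0,0],[0,0,0],[0,0,0],[0,0,0],[0,0,0],[0,0,0],[0,0,0],[0,0,0]])

```text
time: 6.45
tool_pos: [0.5715, -0.1516, 0.1256]
ee_rot: [0.19, 0.707, 0.657, 0.177]
ft_force: [-0.4, -0.1, -3.6]
finger_gap: 0.0427
gripper_force: 61.6
```

```bash
python3 - <<'E'
from h import *
h=.0139
w1b=pose(POCK,RPK,h+.06,.05)
w2=pose(np.array([.56,0,.17]),Rp(np.radians(7),.25),h)
w3=pose(STAND,RST,h,.05); 
plan([(w1b,3),(w2,7),(w3,8)])
a=arm.read_camera("side")[:,:,::-1]; cv2.imwrite("pics/s4.png",a[60:360,200:480])
E
```

```text
3 x [0.01, 0.82, -1.47] [0.0, -0.0, 0.0] err mm [-0.1  0.   0.1] deg [ 0.1 -0.   0. ]  via [0.57, -0.15, 0.16] end [0.57, -0.15, 0.18]
7 x [2.16, -0.12, -0.18] [2.3, 0.6, -1.5] err mm [-0.2  0.2  0.2] deg [-0.3  0.   0.1]  via [0.57, -0.06, 0.18] end [0.56, -0.0, 0.18]
8 x [1.46, 1.57, 0.46] [1.7, 0.2, -1.5] err mm [ 0.5 -0.2  0.3] deg [ 0.3 -0.  -0.3]  via [0.62, 0.09, 0.18] end [0.66, 0.14, 0.16]
```

View pics/s4.png

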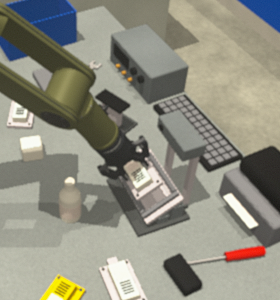

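The unit is lifted, held in the fingers at about (145,175) in the crop, with roughly 3 N of weight on the wrist. Now to the stand.

Request:
apply_moves(jaw=[-1,-1,-1,-1,-1,-1,-1,-1,-1,-1], linear=[[0,0.82,-1.47],[0,0.82,-1.47],[0,0.82,-1.47],[2.16,-0.12,-0.18],[2.16,-0.12,-0.18],[2.16,-0.12,-0.18],[2.16,-0.12,-0.18],[2.16,-0.12,-0.18],[2.16,-0.12,-0.18],[2.16,-0.12,-0.18]], angular=[[0,0,0],[0,0,0],[0,0,0],[2.3,0.6,-1.5],[2.3,0.6,-1.5],[2.3,0.6,-1.5],[2.3,0.6,-1.5],[2.3,0.6,-1.5],[2.3,0.6,-1.5],[2.3,0.6,-1.5]])

```text
time: 7.75
tool_pos: [0.5562, 0.0001, 0.1839]
ee_rot: [0.081, 0.657, 0.744, 0.091]
ft_force: [0.2, -0.0, -3.2]
finger_gap: 0.0429
gripper_force: 61.7
```

Request:
apply_moves(jaw=[-1,-1,-1,-1,-1,-1,-1,-1,-1,-1], linear=[[1.46,1.57,0.46],[1.46,1.57,0.46],[1.46,1.57,0.46],[1.46,1.57,0.46],[1.46,1.57,0.46],[1.46,1.57,0.46],[1.46,1.57,0.46],[1.46,1.57,0.46],[0,0,0],[0,0,0]], angular=[[1.7,0.2,-1.5],[1.7,0.2,-1.5],[1.7,0.2,-1.5],[1.7,0.2,-1.5],[1.7,0.2,-1.5],[1.7,0.2,-1.5],[1.7,0.2,-1.5],[1.7,0.2,-1.5],[0,0,0],[0,0,0]])

```text
time: 9.0
tool_pos: [0.6568, 0.1403, 0.164]
ee_rot: [0.001, 0.58, 0.815, 0.002]
ft_force: [-1.0, -0.1, -3.8]
finger_gap: 0.043
gripper_force: 62.0
```

```bash
python3 - <<'E'
from h import *
h=.0139
print(cur()[:3,3])
plan([(pose(STAND,RST,h,.02),4),(pose(STAND,RST,h,.002),4)])
a=arm.read_camera("side")[:,:,::-1]; b=arm.read_camera("top")[:,:,::-1]
u=proj("side",STAND).astype(int); v=proj("top",STAND).astype(int)
f=lambda c:cv2.resize(c,(390,390),interpolation=cv2.INTER_CUBIC)
cv2.imwrite("pics/c5.png",np.hstack([f(a[u[1]-65:u[1]+65,u[0]-65:u[0]+65]),f(b[v[1]-45:v[1]+45,v[0]-45:v[0]+45])]))
E
```

```text
[0.65683511 0.14034176 0.16400583]
4 x [0.03, 0.01, 0.75] [0.1, -0.0, -0.1] err mm [-0.2  0.1  0.1] deg [-0.1 -0.   0.1]  via [0.66, 0.14, 0.14] end [0.66, 0.14, 0.13]
4 x [-0.0, 0.0, 0.45] [-0.0, -0.0, 0.0] err mm [-0.2  0.1  0.1] deg [-0.1 -0.   0.1]  via [0.66, 0.14, 0.12] end [0.66, 0.14, 0.12]
```

View pics/c5.png

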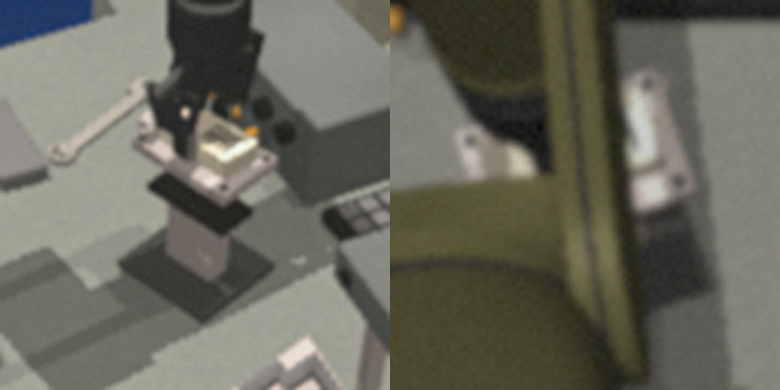

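The unit is level and square above the black top in the left panel, at about (205,160) over (200,200). Lowering.

Request:
apply_moves(jaw=[-1,-1,-1,-1,-1,-1,-1,-1,-1,-1], linear=[[0,0,1],[0,0,1],[0,0,1],[0,0,0.8],[0,0,0.5],[0,0,0.3],[0,0,0.2],[0,0,0],[0,0,0],[0,0,0]], angular=[[0,0,0],[0,0,0],[0,0,0],[0,0,0],[0,0,0],[0,0,0],[0,0,0],[0,0,0],[0,0,0],[0,0,0]])

```text
time: 10.35
tool_pos: [0.6578, 0.1408, 0.1168]
ee_rot: [0.002, 0.58, 0.815, 0.003]
ft_force: [0.3, -0.3, -3.8]
finger_gap: 0.0427
gripper_force: 62.1
```

Request:
apply_moves(jaw=[-1,-1,-1,-1,-1,-1,-1,-1,-1,-1], linear=[[0,0,0.1],[0,0,0.1],[0,0,0.05],[0,0,0],[0,0,0],[0,0,0],[0,0,0],[0,0,0],[0,0,0],[0,0,0]], angular=[[0,0,0],[0,0,0],[0,0,0],[0,0,0],[0,0,0],[0,0,0],[0,0,0],[0,0,0],[0,0,0],[0,0,0]])

```text
time: 11.6
tool_pos: [0.6576, 0.1408, 0.114]
ee_rot: [0.002, 0.58, 0.815, 0.003]
ft_force: [0.1, -0.5, -2.7]
finger_gap: 0.0431
gripper_force: 62.1
```

Request:
apply_moves(jaw=[-1,-1,-1,-0.2,0.2,0.6,1,1,1,1], linear=[[0,0,0.1],[0,0,0],[0,0,0],[0,0,0],[0,0,0],[0,0,0],[0,0,0],[0,0,0],[0,0,-0.5],[0,0,-1.0]], angular=[[0,0,0],[0,0,0],[0,0,0],[0,0,0],[0,0,0],[0,0,0],[0,0,0],[0,0,0],[0,0,0],[0,0,0]])

```text
time: 12.85
tool_pos: [0.6572, 0.1407, 0.1281]
ee_rot: [0.001, 0.58, 0.815, 0.002]
ft_force: [0.3, -0.5, -0.1]
finger_gap: 0.0858
gripper_force: 0.0
```

```bash
python3 - <<'E'
from h import *
o=arm.get_obs();print(o["tool_pos"],o["finger_gap"],o["ft_force"])
w=pose(STAND,RST,.0139,.12)
m=pose(np.array([.53,0,.24]),Rp(np.radians(5),0),.0139)
m2=pose(np.array([.47,-.25,.2]),Rp(np.radians(-7),0),.0139)
plan([(w,3),(m,5),(m2,6),(pose(NEW,RNEW,.0139,.10),4)])
E
```

```text
[0.65724155 0.14074006 0.12813824] 0.08576687563633019 [ 0.31930308 -0.54901339 -0.11977796]
3 x [0.03, 0.01, -3.53] [0.1, -0.0, -0.1] err mm [-0.1  0.1  0.1] deg [-0. -0. -0.]  via [0.66, 0.14, 0.2] end [0.66, 0.14, 0.23]
5 x [-2.16, -3.14, -0.4] [-0.0, -0.0, 2.9] err mm [ 0.2 -0.2  0.1] deg [-0. -0. -0.]  via [0.59, 0.05, 0.25] end [0.53, -0.0, 0.25]
6 x [-4.17, -1.0, 0.67] [-0.0, -0.0, 2.0] err mm [-0.2 -0.1 -0.2] deg [-0. -0. -0.]  via [0.5, -0.17, 0.23] end [0.47, -0.25, 0.21]
4 x [-2.72, -0.85, 2.49] [-0.0, -0.0, 0.0] err mm [-0.1 -0.2  0.2] deg [-0.  -0.   0.1]  via [0.43, -0.33, 0.14] end [0.42, -0.35, 0.11]
```

Request:
apply_moves(jaw=[1,1,1,1,1,1,1,1,1,1], linear=[[0,0,-3.5],[0,0,-3.5],[0,0,-3.5],[-2.16,-3.14,-0.4],[-2.16,-3.14,-0.4],[-2.16,-3.14,-0.4],[-2.16,-3.14,-0.4],[-2.16,-3.14,-0.4],[-4.17,-1.0,0.67],[-4.17,-1.0,0.67]], angular=[[0,0,0],[0,0,0],[0,0,0],[0,0,2.9],[0,0,2.9],[0,0,2.9],[0,0,2.9],[0,0,2.9],[0,0,2.0],[0,0,2.0]])

```text
time: 14.1
tool_pos: [0.5147, -0.086, 0.2396]
ee_rot: [0.002, 0.703, 0.711, 0.004]
ft_force: [0.2, -0.5, -0.2]
finger_gap: 0.0855
gripper_force: 0.0
```

Request:
apply_moves(jaw=[1,1,1,1,1,1,1,1,1,1], linear=[[-4.17,-1.0,0.67],[-4.17,-1.0,0.67],[-4.17,-1.0,0.67],[-4.17,-1.0,0.67],[-2.72,-0.85,2.49],[-2.72,-0.85,2.49],[-2.72,-0.85,2.49],[-2.72,-0.85,2.49],[0,0,0],[0,0,0]], angular=[[0,0,2.0],[0,0,2.0],[0,0,2.0],[0,0,2.0],[0,0,0],[0,0,0],[0,0,0],[0,0,0],[0,0,0],[0,0,0]])

```text
time: 15.35
tool_pos: [0.4216, -0.3532, 0.1116]
ee_rot: [0.001, 0.751, 0.66, 0.003]
ft_force: [-0.3, 0.5, 0.3]
finger_gap: 0.0854
gripper_force: 0.0
```

```bash
python3 - <<'E'
from h import *
print(cur()[:3,3])
plan([(pose(NEW,RNEW,.0139,.025),4),(pose(NEW,RNEW,.0139),4)])
S=arm.read_camera("side")[:,:,::-1]; B=arm.read_camera("top")[:,:,::-1]
cv2.imwrite("pics/raw_s6.png",S);cv2.imwrite("pics/raw_t6.png",B)
# check done unit on stand: plate top at .114
P0=STAND+[0,0,.014]
for n,I in(("side",S),("top",B)):
  for th in (140,150,175,185):
    try:
        k=blob(I,n,P0,th,False,40); P=P0.copy()
        q,(c,s,a)=planerect(n,k,P0,RST); print(n,th,"ctr(local mm, y incl. tab +8)",np.round(c,1),np.round(s,1),round(a,1))
    except Exception as e: print(n,th,e)
f=lambda c:cv2.resize(c,(390,390),interpolation=cv2.INTER_CUBIC)
g=lambda I,n,P,r:(lambda u:f(I[u[1]-r:u[1]+r,u[0]-r:u[0]+r]))(proj(n,P).astype(int))
cv2.imwrite("pics/c6.png",np.hstack([g(S,"side",STAND,50),g(S,"side",NEW,65)]))
E
```

```text
[ 0.42164399 -0.35317839  0.11162052]
4 x [-0.01, 0.02, 1.82] [0.1, -0.0, -0.1] err mm [-0.2  0.1 -0.1] deg [-0.  -0.2  0.1]  via [0.42, -0.35, 0.06] end [0.42, -0.35, 0.04]
4 x [-0.01, 0.0, 0.62] [-0.0, -0.0, 0.0] err mm [0.2 0.2 0.1] deg [-0.  -0.2  0.1]  via [0.42, -0.35, 0.02] end [0.42, -0.35, 0.01]
side 140 ctr(local mm, y incl. tab +8) [92.9 58.3] [288.4  73.9] 85.9
side 150 ctr(local mm, y incl. tab +8) [93.6 59.6] [281.3  72.6] 85.9
side 175 ctr(local mm, y incl. tab +8) [97.7 98.1] [200.5  70.9] 86.5
side 185 ctr(local mm, y incl. tab +8) [97.5 99.3] [194.3  67.3] 86.9
top 140 ctr(local mm, y incl. tab +8) [4.5 7.6] [142.9  81.4] 89.9
top 150 ctr(local mm, y incl. tab +8) [3.4 7.2] [138.9  77.4] 89.9
top 175 ctr(local mm, y incl. tab +8) [2.9 7.3] [133.9  73.2] 89.9
top 185 ctr(local mm, y incl. tab +8) [2.5 7.3] [132.3  72.4] 89.9
```

View pics/c6.png

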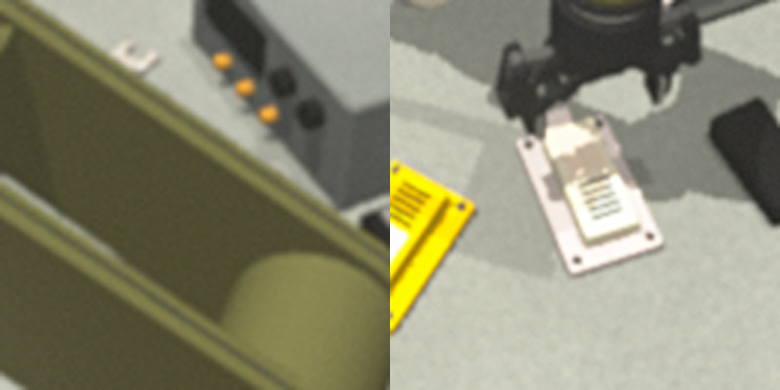

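In the top view the tested unit sits within about 3 mm of the stand centre and square. The gripper hangs over the new unit at about (600,170) in the crop. Descend and grip.

Request:
apply_moves(jaw=[1,1,1,1,1,1,1,1,-1,-1], linear=[[-0.05,0.1,2],[0,0,2],[0,0,2],[0,0,1.5],[0,0,1],[0,0,0.8],[0,0,0.45],[0,0,0],[0,0,0],[0,0,0]], angular=[[0.2,0,-0.2],[0,0,0],[0,0,0],[0,0,0],[0,0,0],[0,0,0],[0,0,0],[0,0,0],[0,0,0],[0,0,0]])

```text
time: 16.7
tool_pos: [0.4225, -0.3538, 0.0136]
ee_rot: [0.0, 0.75, 0.662, 0.002]
ft_force: [-0.5, -0.4, 0.9]
finger_gap: 0.0516
gripper_force: 0.0
```

Request:
apply_moves(jaw=[-1,-1,-1,-1,-1,-1,-1,-1,-1,-1], linear=[[0,0,0],[0,0,0],[0,0,0],[0,0,0],[0,0,0],[0,0,-0.5],[0,0,-0.5],[0,0,0],[0,0,0],[0,0,0]], angular=[[0,0,0],[0,0,0],[0,0,0],[0,0,0],[0,0,0],[0,0,0],[0,0,0],[0,0,0],[0,0,0],[0,0,0]])

```text
time: 17.95
tool_pos: [0.4222, -0.3534, 0.023]
ee_rot: [-0.001, 0.75, 0.662, 0.002]
ft_force: [-0.2, -0.9, -3.2]
finger_gap: 0.0428
gripper_force: 62.4
```

```bash
python3 - <<'E'
from h import *
h=.0138
plan([(pose(NEW,RNEW,h,.12),3),(pose(np.array([.50,-.25,.16]),Rp(np.radians(-6),.25),h),6),(pose(POCK,RPK,h+.06),7),(pose(POCK,RPK,h+.025),3)])
E
```

```text
3 x [0.0, 0.03, -3.69] [0.0, -0.1, -0.0] err mm [-0.1 -0.1 -0.1] deg [ 0.1  0.1 -0. ]  via [0.42, -0.35, 0.1] end [0.42, -0.35, 0.13]
6 x [1.86, 1.09, -0.55] [-2.4, 0.0, -0.2] err mm [ 0.1 -0.1 -0.3] deg [0.2 0.2 0.1]  via [0.47, -0.28, 0.16] end [0.5, -0.25, 0.17]
7 x [1.5, 0.62, 0.96] [-2.2, 0.1, -0.2] err mm [ 0.   0.1 -0.1] deg [-0.1  0.2 -0.1]  via [0.54, -0.19, 0.14] end [0.57, -0.15, 0.13]
3 x [0.0, 0.01, 1.16] [-0.0, 0.1, -0.0] err mm [ 0.1 -0.1  0.1] deg [-0.1 -0.1 -0.1]  via [0.58, -0.15, 0.11] end [0.59, -0.15, 0.1]
```

Request:
apply_moves(jaw=[-1,-1,-1,-1,-1,-1,-1,-1,-1,-1], linear=[[0,0,-3.69],[0,0,-3.69],[0,0,-3.69],[1.86,1.09,-0.55],[1.86,1.09,-0.55],[1.86,1.09,-0.55],[1.86,1.09,-0.55],[1.86,1.09,-0.55],[1.86,1.09,-0.55],[0,0,0]], angular=[[0,0,0],[0,0,0],[0,0,0],[-2.4,0,-0.2],[-2.4,0,-0.2],[-2.4,0,-0.2],[-2.4,0,-0.2],[-2.4,0,-0.2],[-2.4,0,-0.2],[0,0,0]])

```text
time: 19.2
tool_pos: [0.4961, -0.2485, 0.1745]
ee_rot: [0.094, 0.736, 0.665, 0.085]
ft_force: [-0.6, -0.9, -2.2]
finger_gap: 0.0429
gripper_force: 62.5
```

Request:
apply_moves(jaw=[-1,-1,-1,-1,-1,-1,-1,-1,-1,-1], linear=[[1.5,0.62,0.96],[1.5,0.62,0.96],[1.5,0.62,0.96],[1.5,0.62,0.96],[1.5,0.62,0.96],[1.5,0.62,0.96],[1.5,0.62,0.96],[0,0,0],[0,0,0],[0,0,0]], angular=[[-2.2,0.1,-0.2],[-2.2,0.1,-0.2],[-2.2,0.1,-0.2],[-2.2,0.1,-0.2],[-2.2,0.1,-0.2],[-2.2,0.1,-0.2],[-2.2,0.1,-0.2],[0,0,0],[0,0,0],[0,0,0]])

```text
time: 20.45
tool_pos: [0.5704, -0.1524, 0.1278]
ee_rot: [0.189, 0.709, 0.656, 0.176]
ft_force: [-0.1, 0.4, -3.6]
finger_gap: 0.0427
gripper_force: 62.3
```

```bash
python3 - <<'E'
from h import *
T=cur();print((RPK.T@(T[:3,3]-POCK)).round(4))
plan([(pose(POCK,RPK,.0138+.02),4)])
S=arm.read_camera("side")[:,:,::-1]; B=arm.read_camera("top")[:,:,::-1]
f=lambda c:cv2.resize(c,(390,390),interpolation=cv2.INTER_CUBIC)
g=lambda I,n,P,r:(lambda u:f(I[u[1]-r:u[1]+r,u[0]-r:u[0]+r]))(proj(n,P).astype(int))
cv2.imwrite("pics/c7.png",np.hstack([g(S,"side",POCK,60),g(B,"top",POCK,45)]))
E
```

```text
[ 0.0007 -0.0011  0.0755]
4 x [0.03, -0.02, 1.04] [-0.0, 0.0, -0.1] err mm [-0.1  0.1  0.1] deg [-0.   0.   0.2]  via [0.59, -0.15, 0.1] end [0.59, -0.15, 0.09]
```

View pics/c7.png

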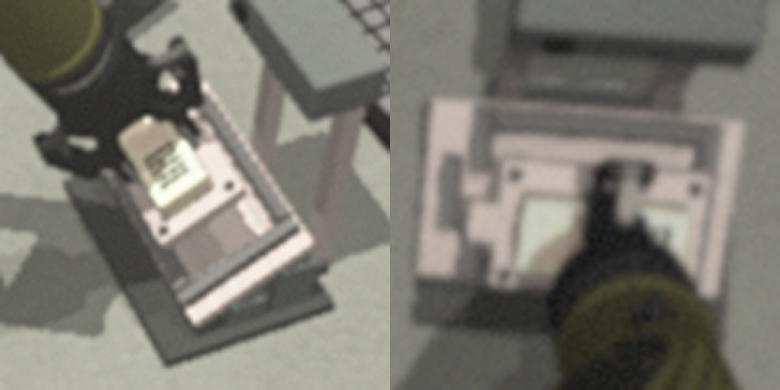

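The unit is tilted in line with the pocket, its tab at (475,210) pointing into the notch and about 60 mm out. Go in along the normal.

Request:
apply_moves(jaw=[-1,-1,-1,-1,-1,-1,-1,-1,-1,-1], linear=[[0.12,-0.08,1.2],[0,0,1.2],[0,0,1.2],[0,0,0.6],[0,0,0.4],[0,0,0.3],[0,0,0.2],[0,0,0],[0,0,0],[0,0,0]], angular=[[0,0,-0.2],[0,0,0],[0,0,0],[0,0,0],[0,0,0],[0,0,0],[0,0,0],[0,0,0],[0,0,0],[0,0,0]])

```text
time: 21.8
tool_pos: [0.5946, -0.1522, 0.0828]
ee_rot: [0.189, 0.708, 0.657, 0.176]
ft_force: [0.1, -0.2, -1.9]
finger_gap: 0.0429
gripper_force: 62.5
```

```bash
python3 - <<'E'
from h import *
T=cur();o=arm.get_obs();print((RPK.T@(T[:3,3]-POCK)).round(4),"F",(RPK.T@o["ft_force"]).round(1),"M",(RPK.T@o["torque"]).round(2))
E
```

```text
[-0.0008  0.0009  0.0245] F [-0.9 -0.2 -1.6] M [-0.04  0.49 -0.06]
```

Request:
apply_moves(jaw=[-1,-1,-1,-1,-1,-1,-1,-1,-1,-1], linear=[[-0.08,0.08,0.15],[0,0,0.15],[0,0,0.15],[0,0,0.15],[0,0,0.15],[0,0,0.1],[0,0,0.1],[0,0,0],[0,0,0],[0,0,0]], angular=[[0,0,0],[0,0,0],[0,0,0],[0,0,0],[0,0,0],[0,0,0],[0,0,0],[0,0,0],[0,0,0],[0,0,0]])

```text
time: 23.05
tool_pos: [0.6, -0.1533, 0.0747]
ee_rot: [0.189, 0.708, 0.657, 0.176]
ft_force: [-1.1, 0.6, -2.4]
finger_gap: 0.043
gripper_force: 62.6
```

```bash
python3 - <<'E'
from h import *
T=cur();o=arm.get_obs();print((RPK.T@(T[:3,3]-POCK)).round(4),"F",(RPK.T@o["ft_force"]).round(1),"M",(RPK.T@o["torque"]).round(2))
E
```

```text
[-0.0002  0.0002  0.0148] F [-2.1  0.5 -1.5] M [-0.03  0.48  0.02]
```

Going in without resistance, about 1 mm to go. Press home gently, then release and retreat along the normal.

Request:
apply_moves(jaw=[-1,-1,-1,-1,-1,-1,-1,-1,-1,-1], linear=[[0,0,0.1],[0,0,0.1],[0,0,0],[0,0,0],[0,0,0],[0,0,0],[0,0,0],[0,0,0],[0,0,0],[0,0,0]], angular=[[0,0,0],[0,0,0],[0,0,0],[0,0,0],[0,0,0],[0,0,0],[0,0,0],[0,0,0],[0,0,0],[0,0,0]])

```text
time: 24.3
tool_pos: [0.6002, -0.1534, 0.0743]
ee_rot: [0.19, 0.708, 0.657, 0.176]
ft_force: [-10.8, 0.4, 11.0]
finger_gap: 0.043
gripper_force: 64.5
```

```bash
python3 - <<'E'
from h import *
T=cur();o=arm.get_obs();print((RPK.T@(T[:3,3]-POCK)).round(4),"F",(RPK.T@o["ft_force"]).round(1),"M",(RPK.T@o["torque"]).round(2))
E
```

```text
[-0.0002  0.0001  0.0143] F [-3.9 -0.4 14.9] M [ 0.17  0.3  -0.01]
```

Request:
apply_moves(jaw=[-0.4,0,0.4,1,1,1,1,1,1,1], linear=[[0,0,0],[0,0,0],[0,0,0],[0,0,0],[0,0,0],[0,0,-1],[0,0,-2],[0,0,-4],[0,0,-4],[0,0,-4]], angular=[[0,0,0],[0,0,0],[0,0,0],[0,0,0],[0,0,0],[0,0,0],[0,0,0],[0,0,0],[0,0,0],[0,0,0]])

```text
time: 25.55
tool_pos: [0.5257, -0.1479, 0.2037]
ee_rot: [0.189, 0.708, 0.658, 0.176]
ft_force: [0.1, -0.2, 0.4]
finger_gap: 0.0853
gripper_force: 0.0
```

Request:
apply_moves(jaw=[1,1,1,1,1,1,1,1,1,1], linear=[[-2,0,-4],[-4,0,-4],[-4,0,-2],[-4,0,0],[-4,0,0],[0,0,0],[0,0,0],[0,0,0],[0,0,0],[0,0,0]], angular=[[0,0,0],[0,0,0],[0,0,0],[0,0,0],[0,0,0],[0,0,0],[0,0,0],[0,0,0],[0,0,0],[0,0,0]])

```text
time: 26.8
tool_pos: [0.4635, -0.3231, 0.2897]
ee_rot: [0.189, 0.708, 0.658, 0.176]
ft_force: [-0.8, -0.2, 0.1]
finger_gap: 0.0854
gripper_force: 0.0
```

```bash
python3 - <<'E'
from h import *
S=arm.read_camera("side")[:,:,::-1]; B=arm.read_camera("top")[:,:,::-1]
S=np.ascontiguousarray(S);B=np.ascontiguousarray(B)
for nm,P0,R in(("pocket",POCK+RPK[:,2]*.014,RPK),("stand",STAND+[0,0,.014],RST)):
  for n,I,ths in(("side",S,(175,185,190)),("top",B,(130,140,150))):
    for th in ths:
      k=blob(I,n,P0,th,False,45); q,(c,s,a)=planerect(n,k,P0,R)
      print(nm,n,th,np.round(np.array(c)-[0,8],1),np.round(s,1),round(a,1))
f=lambda c:cv2.resize(c,(390,390),interpolation=cv2.INTER_CUBIC)
g=lambda I,n,P,r:(lambda u:f(I[u[1]-r:u[1]+r,u[0]-r:u[0]+r]))(proj(n,P).astype(int))
cv2.imwrite("pics/c8.png",np.hstack([g(S,"side",POCK,60),g(S,"side",STAND,60)]))
E
```

```text
pocket side 175 [ -0.2 -25.3] [78.7 91.3] 0.0
pocket side 185 [ -0.  -25.1] [90.7 78.6] 89.7
pocket side 190 [  0.2 -25.2] [90.6 77.8] 89.3
pocket top 130 [ 4.4 14.2] [161.4 113.1] 89.8
pocket top 140 [0.1 1.4] [ 76.5 134.5] 0.3
pocket top 150 [0.  1.5] [134.5  74.3] 89.7
stand side 175 [13.9 12.4] [464.4 179.7] 70.8
stand side 185 [ 6.  -2.4] [ 91.3 141.8] 1.2
stand side 190 [ 5.6 -1.8] [140.4  87.2] 89.6
stand top 130 [ 4.2 -1.6] [142.2  80.8] 89.9
stand top 140 [ 3.3 -0.7] [138.8  77.3] 89.9
stand top 150 [ 2.9 -0.7] [135.6  74.9] 89.9
```

View pics/c8.png

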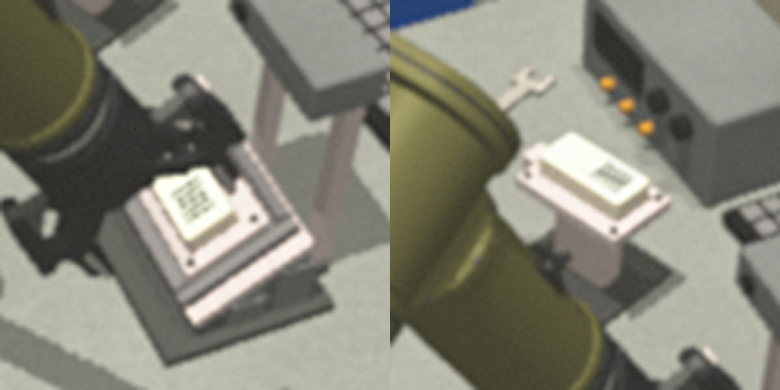

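The new unit now measures in the top view exactly as the tested one did when seated: x 0.0, y +1.4 mm from the average, angle 0.3°. The tested unit is level on the stand, within about 3 to 6 mm. Nothing is touched, so I'm handing in.

```bash
python3 -c "
from bench import arm
print(arm.hand_in())"
```

```text
the job is handed in; nothing more can be done
None
```

I handed the job in at about 27 s: the tested unit lies flat on the black stand and the untested unit is seated in the cradle pocket, both released; the hand-in returned no verdict.

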